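# Put the microscope lenses back on their tray in order of height

### The arm

A 6-joint arm with a two-finger parallel gripper is mounted at the origin on the work surface. World frame = base frame: x ahead of the robot, y to its left, z up, the work surface at z = 0. Lengths are in m, angles in rad, forces in N, time in s.
With the tool pointing down it reaches from about 0.425 to 0.95 m from the base axis. Payload 3.5 kg.
Tool frame: the origin (TCP) lies midway between the tips of the shut fingers; the grasp point (between the pads) lies 19 mm behind it; z points along the fingers, y is the line along which they close (so a half turn about z gives the same grasp; the last joint's range is limited). The gripper opens to 85 mm and grips with 20 to 120 N. Pads are 22 mm wide; open, the fingers measure 114 mm over their backs; the gripper's body (76 mm by 85 mm) begins 54 mm behind the grasp point. The pads swing forward as they close: fully open they stand 13 mm farther back than shut.
Start: joints at [0.967, 0.286, 1.577, -0, 1.279, -0.15], TCP at [0.296, 0.607, 0.231] pointing down, gripper open.
Joint ranges: [-2.77, 2.77], [-0.9, 2.22], [0.21, 2.48], [-1.53, 4.67], [0.24, 2.81], [-2.84, 2.84]. Speed limits (rad/s): [2.79, 2.79, 3.14, 3.14, 3.14, 3.14].

### API

Orientations are given as a unit quaternion [x, y, z, w].
In Python, from plant import get_state, read_camera, ctrl gives the robot as it stands.
- The arm moves only by the shell command python3 -m crank 'ROWS' [FORCE]. ROWS is JSON, a list of rows, each a list of 3 entries, a list of its own where there are three numbers: the shift along the tool's x, y, z in mm, then the turn about the tool's z in degrees, then the closure in counts, from 0 (fully open) to 255 (shut). In form: [[[tx, ty, tz], yaw, claw], ...]. A call has 1 to 10 rows; each row is the pose to reach, as a shift and turn from the pose commanded when the call began, along the tool's axes at that moment; what a row does not reach only later rows make up. A row lasts 1/10 s, in which the tool goes at most 50 mm and 8.59 degrees, less where a joint would pass 70% of its speed; a pose out of reach is approached as far as the arm can. A call with a gripper value outside its range is refused whole. The fingers move at their own pace and stop on an object; FORCE is the grip in N (left out, the last holds). Time passes only in rows, so rows that repeat a pose let the fingers close. It gives the time, the measured TCP pose, the force, the opening and the grip force at its end, in the units of the state.
- get_state(): the state, without advancing time (a new reading comes with each control period).
- read_camera(name): name is "scene" or "top" or "wrist"; returns a dict with "frame" (400x640x3 uint8, blue, green, red), "range_z" (400x640 float32, m along the optical axis (not along the pixel's ray), 0 where there is no reading), "vfov" (degrees; the focal length in pixels is half the picture's height over the tangent of half this angle, whatever the lens; pixels are square), "cx", "cy" (the principal point, pixels), "origin" and "orientation" of the camera in the world. Camera axes: x right, y down, z forward; pixel columns grow to the right and rows downward; lengths in m; the calibration is good to about 2 mm. The wrist camera is an equidistant fisheye: a pixel r from the principal point sees the ray r / f radians off the axis. A picture is of the moment at which its call begins.
- ctrl.sign_off(): hands the job in; it is judged then, once.
The state is a dict: "time": time; "qpos": joint angles; "dq": joint speeds; "joint_efforts": joint torques, N m; "eef_pos": TCP position; "tcp_rot": TCP orientation; "contact_force": force on the tool from outside, world axes, zero at the start; "wrist_torque": the same for the moment, N m; "opening": opening from 0.0 (shut) to 1.0 (fully open); "finger_force": force on a finger pad.
Only numpy, scipy, OpenCV 4.12 (cv2) and the standard library are available. Lean on these libraries where they do the work, as an engineer would, in place of code of your own. Each camera call takes 0.05 s, during which the arm holds its last target. There are 200 camera calls.

### The job

Put the four microscope lenses back on the lens tray, each standing upright in the middle of a leather pad of its own, in order of height: the shortest on the pad next to the ball vise, so that the tall ones stand clear of the work, and the tallest at the far end. They are glass: set them down, do not drop or tip them over, and leave the oil bottle where it stands.

Things in the scene. Friction and masses are not known exactly. Their poses are not given: they have to be found in the camera images.
- lens_white_mid (a point): Supplementary microscope lens, 22 mm tall (the shortest of four): an upright round barrel of 48 mm diameter, ivory with a black ribbed grip, a white ring round the shoulder at its top, and on that a black neck (34 mm wide, 4 mm high) with bluish glass. About 70 g. Starts standing on the bench. This point is its centre, half-way up (11 mm above its underside); z is up along its axis.
- lens_yellow_mid (a point): Supplementary microscope lens, 32 mm tall (the second shortest of four): an upright round barrel of 48 mm diameter, ivory with a black ribbed grip, a yellow ring round the shoulder at its top, and on that a black neck (34 mm wide, 4 mm high) with bluish glass. About 100 g. Starts standing on the bench. This point is its centre, half-way up (16 mm above its underside); z is up along its axis.
- lens_green_mid (a point): Supplementary microscope lens, 43 mm tall (the second tallest of four): an upright round barrel of 48 mm diameter, ivory with a black ribbed grip, a green ring round the shoulder at its top, and on that a black neck (34 mm wide, 4 mm high) with bluish glass. About 140 g. Starts standing on the bench. This point is its centre, half-way up (21.5 mm above its underside); z is up along its axis.
- lens_red_mid (a point): Supplementary microscope lens, 55 mm tall (the tallest of four): an upright round barrel of 48 mm diameter, ivory with a black ribbed grip, a red ring round the shoulder at its top, and on that a black neck (34 mm wide, 4 mm high) with bluish glass. About 180 g. Starts standing on the bench. This point is its centre, half-way up (27.5 mm above its underside); z is up along its axis.
- pad_a: One of four identical round brown leather pads, 60 mm wide, 3 mm thick, fixed in a straight row, 84 mm apart, on a fixed wooden tray (376 x 80 mm, top 12 mm above the bench, an 8 mm high cleat at each end). Origin at the centre of its underside; its top, where a lens stands, is 15 mm above the bench. y runs along the row. Which pad has which place in the row changes.
- pad_b: One of four identical round brown leather pads, 60 mm wide, 3 mm thick, fixed in a straight row, 84 mm apart, on a fixed wooden tray (376 x 80 mm, top 12 mm above the bench, an 8 mm high cleat at each end). Origin at the centre of its underside; its top, where a lens stands, is 15 mm above the bench. y runs along the row. Which pad has which place in the row changes.
- pad_c: One of four identical round brown leather pads, 60 mm wide, 3 mm thick, fixed in a straight row, 84 mm apart, on a fixed wooden tray (376 x 80 mm, top 12 mm above the bench, an 8 mm high cleat at each end). Origin at the centre of its underside; its top, where a lens stands, is 15 mm above the bench. y runs along the row. Which pad has which place in the row changes.
- pad_d: One of four identical round brown leather pads, 60 mm wide, 3 mm thick, fixed in a straight row, 84 mm apart, on a fixed wooden tray (376 x 80 mm, top 12 mm above the bench, an 8 mm high cleat at each end). Origin at the centre of its underside; its top, where a lens stands, is 15 mm above the bench. y runs along the row. Which pad has which place in the row changes.
- ball_vise: The engraver's ball vise: a dark and bright steel ball, 125 mm high, in a black rubber ring of 104 mm diameter, with two steel jaws on top; heavy and fixed. It stands beyond one end or the other of the tray. Origin at the centre of its underside; z is up.
- oil_bottle: Bystander: small amber oil bottle with a black cap, 34 mm in diameter, 75 mm high, standing loose. Origin at the centre of its underside.
Mind the look-alikes: they are no part of the job. What is shaped like the part that bears lens_green_mid but blue is not meant.

How it is judged:
At the end, for the whole second after the job is handed in: Counting from the pad next to the ball vise, the lenses stand in the order white, yellow, green, red ring (22, 32, 43, 55 mm tall), each within 12 mm of its pad's centre, on the pad (height within 3 mm), upright within 0.1 rad and at rest (((world y of each of ball_vise, lens_white_mid above 0 m and world y of lens_red_mid below 0 m) or (world y of each of ball_vise, lens_white_mid below 0 m and world y of lens_red_mid above 0 m)) and horizontal distance between lens_white_mid and lens_yellow_mid below 0.12 m and horizontal distance between lens_yellow_mid and lens_green_mid below 0.12 m and horizontal distance between lens_green_mid and lens_red_mid below 0.12 m and horizontal distance between lens_white_mid and lens_red_mid above 0.21 m and (horizontal distance between lens_white_mid and pad_a below 0.012 m or horizontal distance between lens_white_mid and pad_b below 0.012 m or horizontal distance between lens_white_mid and pad_c below 0.012 m or horizontal distance between lens_white_mid and pad_d below 0.012 m) and height (world z) of lens_white_mid between 0.023 and 0.029 m and angle between each of lens_white_mid, lens_yellow_mid, lens_green_mid, lens_red_mid's own z axis and vertical below 0.1 rad and linear speed of each of lens_white, lens_yellow, lens_green, lens_red below 0.02 m/s and (horizontal distance between lens_yellow_mid and pad_a below 0.012 m or horizontal distance between lens_yellow_mid and pad_b below 0.012 m or horizontal distance between lens_yellow_mid and pad_c below 0.012 m or horizontal distance between lens_yellow_mid and pad_d below 0.012 m) and height (world z) of lens_yellow_mid between 0.028 and 0.034 m and (horizontal distance between lens_green_mid and pad_a below 0.012 m or horizontal distance between lens_green_mid and pad_b below 0.012 m or horizontal distance between lens_green_mid and pad_c below 0.012 m or horizontal distance between lens_green_mid and pad_d below 0.012 m) and height (world z) of lens_green_mid between 0.0335 and 0.0395 m and (horizontal distance between lens_red_mid and pad_a below 0.012 m or horizontal distance between lens_red_mid and pad_b below 0.012 m or horizontal distance between lens_red_mid and pad_c below 0.012 m or horizontal distance between lens_red_mid and pad_d below 0.012 m) and height (world z) of lens_red_mid between 0.0395 and 0.0455 m); the robot touches nothing.
It fails at once if a lens is dropped (falls freely by more than about 2 cm) or flung ((linear speed of lens_white above 0.65 m/s and contact force between the fingers and lens_white below 0.05 N) or (linear speed of lens_yellow above 0.65 m/s and contact force between the fingers and lens_yellow below 0.05 N) or (linear speed of lens_green above 0.65 m/s and contact force between the fingers and lens_green below 0.05 N) or (linear speed of lens_red above 0.65 m/s and contact force between the fingers and lens_red below 0.05 N)).
It fails at once if a lens is tipped over (angle between any of lens_white_mid, lens_yellow_mid, lens_green_mid, lens_red_mid's own z axis and vertical above 0.8 rad).
It fails at once if the oil bottle is shifted by more than 25 mm (distance of oil_bottle from where it was at the start of the episode above 0.025 m).
It also fails if it takes over 96 s, if anything falls off the work surface, if the arm or the gripper's body presses on something with over 40 N, if the wrist force passes 120 N, or if a joint passes its speed limit or range.

## Working session

There is one attempt and no reset: what is moved stays moved. The work goes in short steps, Python scripts to look and compute and a shell command to move; the robot and the scene stay as the last step left them, time stands still between calls to the robot, and variables do not carry over. Pictures are saved under pics/ and viewed, at most 14 in all, crops included, and the job is handed in when it is done.

```bash
ls; mkdir -p pics; cat > h.py <<'E'
import numpy as np,cv2
from scipy.spatial.transform import Rotation as R
from plant import get_state, read_camera, ctrl
def pts(c):
    f=200/np.tan(np.radians(c["vfov"])/2)
    v,u=np.mgrid[0:400,0:640]; z=c["range_z"]
    p=np.stack([(u-c["cx"])/f*z,(v-c["cy"])/f*z,z],-1)
    return p@R.from_quat(c["orientation"]).as_matrix().T+np.array(c["origin"])
def tool(p):
    s=get_state(); return R.from_quat(s["tcp_rot"]).inv().apply(np.array(p)-s["eef_pos"])*1000
E
python3 - <<'E'
from h import *
for n in("top","scene"):
    c=read_camera(n); cv2.imwrite(f"pics/{n}.png",c["frame"]); np.save(n+".npy",pts(c)); cv2.imwrite(n+"_f.png",c["frame"])
    print(n,c["origin"],c["vfov"])
s=get_state();print(s); print(R.from_quat(s["tcp_rot"]).as_matrix())
E
```

```text
pics
top [ 0.4538953  -0.00852814  1.0466183 ] 47.28147847081193
scene [1.3878457  0.48766581 0.71542571] 44.65995063965938
{'time': 0.1, 'qpos': array([ 9.67008428e-01,  2.87090450e-01,  1.57805168e+00, -2.25963837e-05,
        1.27858283e+00, -1.49998125e-01]), 'dq': array([ 0.00110161, -0.00146927, -0.00362032,  0.00144026,  0.00106095,
        0.00080575]), 'joint_efforts': array([ 8.02229933e-04, -4.07298732e+01, -2.93697792e+01, -1.13988488e-04,
        3.45434601e-03,  2.14194188e-06]), 'eef_pos': array([0.29553638, 0.60619735, 0.23006516]), 'tcp_rot': array([ 2.24949775e-01,  9.74369777e-01, -9.95301209e-04, -3.82322474e-04]), 'contact_force': array([ 0.13062598, -0.51581469,  0.2614892 ]), 'wrist_torque': array([ 0.01085037,  0.02159694, -0.01843257]), 'finger_force': 0.0, 'opening': 1.0024227761530884}
[[-8.98794905e-01  4.38367763e-01 -1.19283249e-03]
 [ 4.38369285e-01  8.98793216e-01 -1.76757612e-03]
 [ 2.97261362e-04 -2.11158954e-03 -9.99997726e-01]]
```

View pics/top.png

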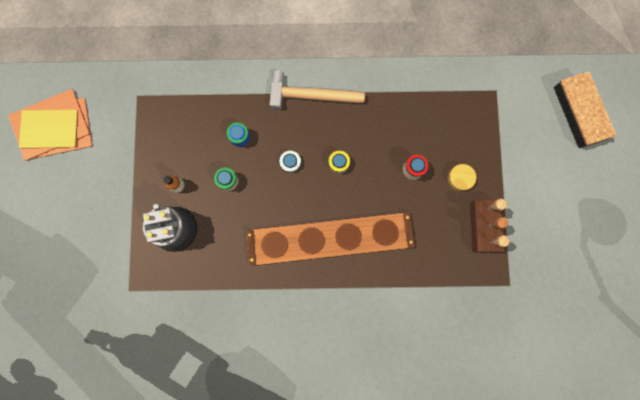

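View pics/scene.png

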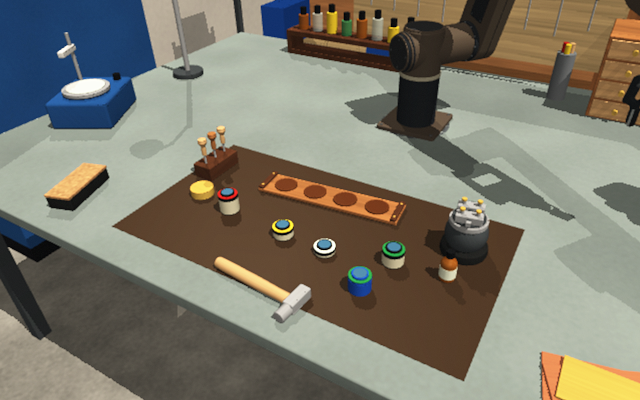

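Top view: white lens (290,161), yellow (340,161), red (416,166). There are two green-ringed things: one at (226,179), and one at (237,133) whose barrel is blue in the scene view at (360,280), so that one is the look-alike. The ivory one is at scene (393,253). The yellow tin lid at (462,177) is not a lens. The vise is at the left, at (168,228), next to the pad at (274,244). The bottle is at (174,184).

```bash
cat > m.py <<'E'
from h import *
P=np.load("top.npy"); 
def blob(u,v,h,r=0.035,tol=0.007):
    c=P[v-2:v+3,u-2:u+3].reshape(-1,3); c=np.median(c,0)
    m=(np.hypot(P[...,0]-c[0],P[...,1]-c[1])<r)&(abs(P[...,2]-h)<tol)
    q=P[m]; (x,y),rad=cv2.minEnclosingCircle(q[:,:2].astype(np.float32))
    return c, q.mean(0), (x,y), rad
for n,u,v,h in(("white",290,161,.022),("yellow",340,161,.032),("green",226,179,.043),("red",417,165,.055),("blue",237,133,.043),("bottle",173,183,.075)):
    c,q,e,r=blob(u,v,h); print(n,c.round(4),q.round(4),np.round(e,4),round(r,4))
F=cv2.imread("top_f.png"); 
d=[]
for u,v in((274,244),(312,240),(348,236),(386,232)):
    w=F[v-22:v+23,u-22:u+23].astype(int); hsv=F[v-22:v+23,u-22:u+23]
    m=(w[...,2]<115)&(np.hypot(*np.mgrid[-22:23,-22:23])<19)
    n,l,s,ce=cv2.connectedComponentsWithStats(m.astype(np.uint8)); k=l[22,22]
    cu,cv_=ce[k]+[u-22,v-22]; p=P[int(round(cv_)),int(round(cu))]; d.append(p[:2]); print("pad",round(cu,1),round(cv_,1),s[k][4],p.round(4))
d=np.array(d); print(np.linalg.norm(np.diff(d,axis=0),axis=1))
print("vise",P[228,160],P[228,185])
S=cv2.imread("scene_f.png")[200:320,300:480]; cv2.imwrite("pics/crop.png",cv2.resize(S,None,fx=4,fy=4,interpolation=cv2.INTER_CUBIC))
E
python3 m.py
```

```text
white [0.6881 0.0631 0.0225] [0.6893 0.0651 0.0206] [0.69   0.0654] 0.0239
yellow [ 0.6845 -0.0508  0.0322] [ 0.685  -0.0471  0.0304] [ 0.6855 -0.0477] 0.0242
green [0.6448 0.2051 0.0438] [0.6473 0.2099 0.0414] [0.6476 0.2106] 0.0243
red [ 0.6675 -0.2197  0.056 ] [ 0.6677 -0.2187  0.0533] [ 0.6677 -0.2192] 0.0245
blue [0.7504 0.1813 0.0443] [0.7511 0.1833 0.0417] [0.7518 0.1838] 0.0244
bottle [0.6353 0.3193 0.054 ] [0.6388 0.3264 0.0749] [0.6398 0.3264] 0.0095
pad 274.0 244.1 2019 [0.4998 0.1004 0.0176]
pad 312.0 240.1 2019 [0.5076 0.0151 0.0152]
pad 348.0 236.0 2017 [ 0.5156 -0.0663  0.0127]
pad 386.0 232.0 2018 [ 0.523  -0.1517  0.0184]
[0.08572994 0.08179083 0.08565643]
vise [0.53167918 0.32464887 0.11115451] [0.53451791 0.28636867 0.06765484]
```

View pics/crop.png

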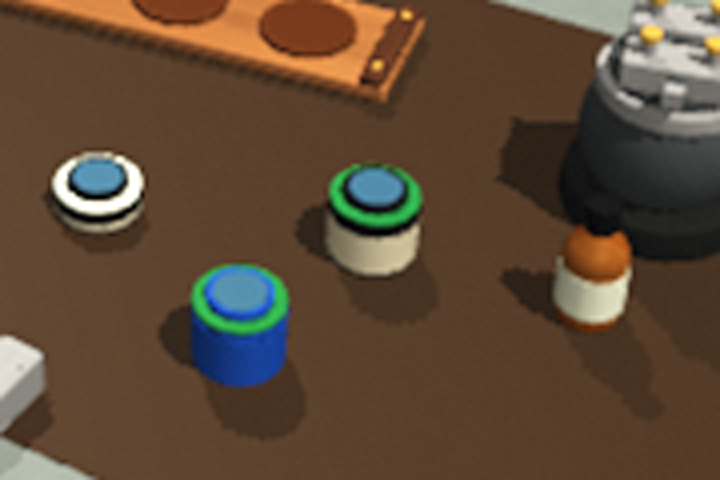

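The crop confirms it: ivory barrel with a green ring at crop (375,215), and the blue look-alike at (240,320). The pad mask failed because it merged with the background, so I'll redo it with Otsu.

```bash
python3 - <<'E'
from h import *
P=np.load("top.npy"); F=cv2.imread("top_f.png"); d=[]
for u,v in((274,244),(312,240),(348,236),(386,232)):
    w=F[v-16:v+17,u-16:u+17,2].copy(); t,m=cv2.threshold(w,0,255,cv2.THRESH_BINARY_INV+cv2.THRESH_OTSU)
    n,l,s,ce=cv2.connectedComponentsWithStats(m); k=l[16,16]; cu,cw=ce[k]+[u-16,v-16]
    p=np.median(P[int(cw)-4:int(cw)+6,int(cu)-4:int(cu)+6].reshape(-1,3),0)
    o=np.array([.4538953,-.00852814,1.0466183])
    f=200/np.tan(np.radians(47.28147847)/2)
    d.append([cu,cw]); print(t,round(cu,1),round(cw,1),s[k],p.round(4))
c=read_camera("top"); o=np.array(c["origin"]);M=R.from_quat(c["orientation"]).as_matrix()
W=[]
for cu,cw in d:
    r=M@[(cu-c["cx"])/f,(cw-c["cy"])/f,1]; W.append((o+r*(.015-o[2])/r[2])[:2])
W=np.array(W);print(W.round(4),np.linalg.norm(np.diff(W,axis=0),axis=1))
u=(W[0]-W[3])/np.linalg.norm(W[0]-W[3]); ctr=W.mean(0); g=[ctr+u*k for k in(.126,.042,-.042,-.126)]
print(np.round(g,4),u, "yaw",np.degrees(np.arctan2(u[1],u[0])))
print("white",tool([.69,.0654,.15]))
E
```

```text
179.0 274.5 244.5 [  3   4  28  26 567] [0.4988 0.0995 0.0154]
174.0 311.3 240.4 [  2   4  28  26 559] [0.5056 0.0162 0.0151]
171.0 348.3 236.4 [  3   3  27  28 561] [ 0.5133 -0.0673  0.0152]
170.0 385.1 232.1 [  2   3  27  27 549] [ 0.522  -0.151   0.0155]
[[ 0.4987  0.0997]
 [ 0.5067  0.0168]
 [ 0.5145 -0.0668]
 [ 0.523  -0.1501]] [0.08328688 0.08393313 0.08368109]
[[ 0.4985  0.1003]
 [ 0.5066  0.0167]
 [ 0.5148 -0.0669]
 [ 0.5229 -0.1505]] [-0.09675318  0.99530841] yaw 95.55223453445099
white [-591.62793629 -313.08582726   80.65967207]
```

```bash
python3 -m crank '[[[-49,-20,0],8,0],[[-98,-40,0],16,0],[[-147,-60,0],24,0],[[-196,-80,0],32,0],[[-245,-100,0],40,0],[[-294,-120,0],48,0],[[-343,-141,0],55,0],[[-392,-161,0],58.5,0],[[-441,-181,0],58.5,0],[[-490,-201,0],58.5,0]]' 30; cat >> h.py <<'E'
def go(p):
    s=get_state(); print("opening",s["opening"],"pos",np.round(s["eef_pos"],4),"xang",np.degrees(np.arctan2(*R.from_quat(s["tcp_rot"]).as_matrix()[[1,0],0])).round(2),"shift mm",tool(p).round(1))
E
python3 -c "
from h import *
go([.6476,.2106,.02])"
```

```text
time: 1.15
eef_pos: [0.6293, 0.2315, 0.231]
tcp_rot: [0.672, 0.74, -0.0, -0.0]
contact_force: [0.4, 0.6, -1.0]
opening: 0.997
finger_force: 0.0
opening 0.9972071904216998 pos [0.6293 0.2315 0.231 ] xang 95.49 shift mm [-22.6  16.3 210.9]
```

```bash
python3 -m crank '[[[0,0,0],0,0],[[0,0,0],0,0]]'; python3 -c "
from h import *
go([.6476,.2106,.01])"
```

```text
time: 1.35
eef_pos: [0.6287, 0.2322, 0.2305]
tcp_rot: [0.673, 0.739, -0.0, -0.001]
contact_force: [-0.8, 0.4, -0.7]
opening: 1.003
finger_force: 0.0
opening 1.0026284696057555 pos [0.6287 0.2322 0.2305] xang 95.36 shift mm [-23.4  17.1 220.5]
```

```bash
python3 -m crank '[[[-12,9,45],0,0],[[-23,17,90],0,0],[[-23,17,125],0,0],[[-23,17,145],0,0],[[-23,17,145],0,0]]'; python3 - <<'E'
from h import *
go([.6476,.2106,.01])
c=read_camera("wrist"); cv2.imwrite("pics/w1.png",c["frame"]); print(c["origin"],c["orientation"],c["vfov"])
E
```

```text
time: 1.85
eef_pos: [0.6432, 0.2132, 0.0813]
tcp_rot: [0.672, 0.741, -0.004, -0.003]
contact_force: [-1.1, 0.5, 0.4]
opening: 0.998
finger_force: 0.0
opening 0.9975730182335608 pos [0.6432 0.2132 0.0813] xang 95.62 shift mm [-3.   4.8 71.2]
[0.63681929 0.29335221 0.22419791] [0.98561342 0.04882976 0.0029556  0.16178103] 65.70646984690485
```

View pics/w1.png

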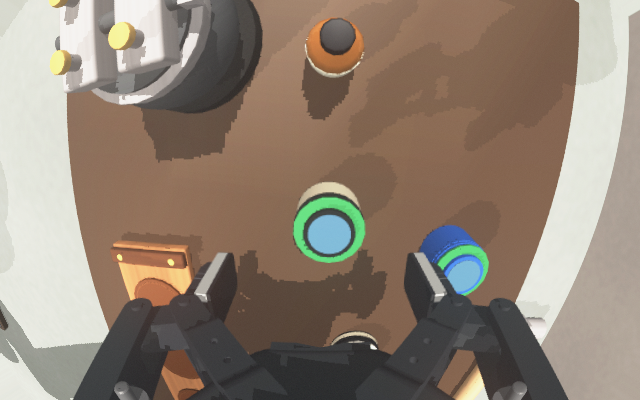

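Wrist view: the green-ringed ivory lens at (330,232) lies between the fingers, blue look-alike at (455,262) outside the right finger.

```bash
cat >> h.py <<'E'
def fish(c,u,v,h):
    f=200/np.tan(np.radians(c["vfov"])/2); d=np.array([u-c["cx"],v-c["cy"]]); r=np.hypot(*d); t=r/f
    k=R.from_quat(c["orientation"]).apply([*(d/r*np.sin(t)),np.cos(t)]); o=np.array(c["origin"])
    return o+k*(h-o[2])/k[2]
E
python3 -m crank '[[[0,0,0],0,0]]' >/dev/null;python3 - <<'E'
from h import *
c=read_camera("wrist"); print(fish(c,329,234,.043)); go([.6476,.2106,.01])
E
```

```text
[0.65500613 0.20361941 0.043     ]
opening 0.9987838603264445 pos [0.6486 0.2133 0.0889] xang 95.57 shift mm [-2.6 -1.6 78.9]
```

```bash
cat >> h.py <<'E'
def glass(h,save=None):
    c=read_camera("wrist"); F=c["frame"]; hsv=cv2.cvtColor(F,cv2.COLOR_BGR2HSV)
    m=cv2.inRange(hsv,(90,60,90),(115,200,255)); n,l,s,ce=cv2.connectedComponentsWithStats(m)
    for k in range(1,n):
        if s[k][4]>300: print("blob",ce[k].round(1),s[k][4],fish(c,*ce[k],h).round(4))
    if save: cv2.imwrite("pics/"+save,F)
E
python3 -m crank '[[[0,0,0],0,0],[[0,0,0],0,0]]' >/dev/null;python3 - <<'E'
from h import *
glass(.043); go([.6476,.2106,.01])
E
```

```text
blob [320.4 227.8] 1330 [0.6492 0.2066 0.043 ]
blob [434.5 235.6] 1086 [0.7305 0.207  0.043 ]
blob [455.1 264.9] 996 [0.7545 0.1835 0.043 ]
opening 1.00377368339613 pos [0.6482 0.2123 0.0878] xang 95.51 shift mm [-1.6 -0.9 77.8]
```

```bash
python3 -m crank '[[[-3,-1,30],0,0],[[-3,-1,55],0,0],[[-3,-1,72],0,0],[[-3,-1,76],0,0],[[-3,-1,76],0,60],[[-3,-1,76],0,100],[[-3,-1,76],0,130],[[-3,-1,76],0,160],[[-3,-1,76],0,200],[[-3,-1,76],0,255]]' 40;python3 -m crank '[[[0,0,0],0,255],[[0,0,0],0,255],[[0,0,0],0,255]]'
```

```text
time: 3.3
eef_pos: [0.6484, 0.2093, 0.0125]
tcp_rot: [0.672, 0.74, 0.001, 0.001]
contact_force: [0.1, -0.3, 5.3]
opening: 0.552
finger_force: 41.9
time: 3.6
eef_pos: [0.6484, 0.2093, 0.0125]
tcp_rot: [0.672, 0.74, 0.001, 0.001]
contact_force: [0.8, -0.2, 6.1]
opening: 0.551
finger_force: 41.9
```

```bash
python3 -m crank '[[[0,0,-10],0,255],[[0,0,-30],0,255],[[0,0,-50],0,255],[[-20,-12,-60],0,255],[[-50,-30,-60],0,255],[[-85,-52,-60],0,255],[[-120,-73,-60],0,255],[[-155,-95,-60],0,255],[[-190,-116,-60],0,255],[[-225,-137,-60],0,255]]';python3 -m crank '[[[-20,-13,0],0,255],[[-33,-20,0],0,255],[[-37,-23,0],0,255],[[-37,-23,0],0,255],[[-37,-23,0],0,255],[[-37,-23,0],0,255]]'; python3 -c "
from h import *
go([.5148,-.0669,.0285])"
```

```text
time: 4.6
eef_pos: [0.5303, -0.0292, 0.0699]
tcp_rot: [0.672, 0.74, -0.0, -0.001]
contact_force: [0.1, -1.0, -2.1]
opening: 0.546
finger_force: 41.5
time: 5.2
eef_pos: [0.5131, -0.0663, 0.0703]
tcp_rot: [0.672, 0.741, 0.0, -0.0]
contact_force: [0.3, 0.5, -1.4]
opening: 0.549
finger_force: 41.5
opening 0.5489780862398017 pos [ 0.5131 -0.0663  0.0703] xang 95.58 shift mm [-0.8  1.6 41.8]
```

```bash
python3 -c "
from h import *
glass(.1008,'w2.png')"; python3 -m crank '[[[-1,2,15],0,255],[[-1,2,28],0,255],[[-1,2,36],0,255],[[-1,2,39],0,255],[[-1,2,40],0,255],[[-1,2,41],0,255],[[-1,2,41],0,255],[[-1,2,41],0,255]]'
```

```text
blob [568.1  79.1] 671 [0.6147 0.0417 0.1008]
blob [543.5 221.5] 668 [ 0.6182 -0.0268  0.1008]
blob [320.2 290.9] 2564 [ 0.5133 -0.0685  0.1008]
time: 6.05
eef_pos: [0.5152, -0.0681, 0.0298]
tcp_rot: [0.672, 0.74, 0.0, 0.0]
contact_force: [0.6, 0.0, -1.8]
opening: 0.551
finger_force: 41.5
```

View pics/w2.png

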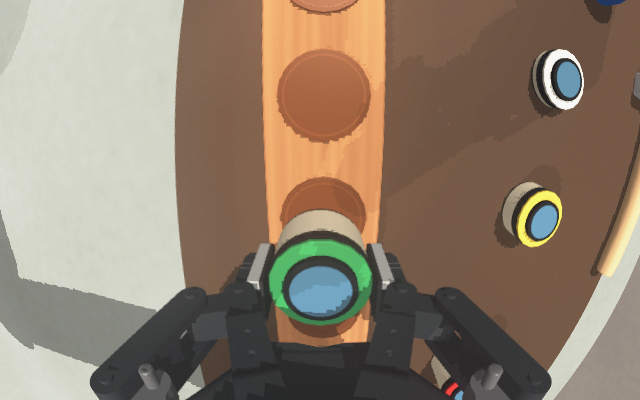

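The green lens is held upright at (320,283), over its pad. I'll lower the last 2–3 mm and release.

```bash
python3 -m crank '[[[0,0,1],0,255],[[0,0,2],0,255],[[0,0,2],0,255],[[0,0,2],0,255]]'; python3 -m crank '[[[0,0,0],0,110],[[0,0,0],0,80],[[0,0,0],0,40],[[0,0,0],0,0],[[0,0,0],0,0],[[0,0,-15],0,0],[[0,0,-35],0,0],[[0,0,-60],0,0],[[0,0,-80],0,0],[[0,0,-80],0,0]]';  python3 -c "
from h import *
c=read_camera('top');P=pts(c);np.save('top.npy',P)
import m" | head -6; python3 -c "
from h import *
go([.6677,-.2192,.1])"
```

```text
time: 6.45
eef_pos: [0.5149, -0.068, 0.0275]
tcp_rot: [0.672, 0.74, 0.0, 0.0]
contact_force: [-0.3, -1.3, -2.0]
opening: 0.55
finger_force: 41.6
time: 7.45
eef_pos: [0.5175, -0.0688, 0.1118]
tcp_rot: [0.672, 0.74, 0.002, 0.004]
contact_force: [-0.3, 0.9, -0.2]
opening: 1.001
finger_force: 0.0
white [0.6888 0.0633 0.0223] [0.6892 0.0652 0.0203] [0.6897 0.0652] 0.0243
yellow [ 0.6844 -0.0508  0.0328] [ 0.6848 -0.0472  0.0306] [ 0.6853 -0.0472] 0.0241
green [0.6531 0.2139 0.0011] [nan nan nan] [0. 0.] 0.0
red [ 0.6678 -0.2201  0.0548] [ 0.6677 -0.2188  0.0532] [ 0.6682 -0.2195] 0.0244
blue [0.7502 0.1814 0.0442] [0.7514 0.1832 0.0415] [0.7521 0.1842] 0.0244
bottle [0.6353 0.3192 0.0551] [0.6388 0.3265 0.0743] [0.6337 0.3259] 0.0052
opening 0.9964923426654401 pos [ 0.5162 -0.0684  0.1097] xang 95.51 shift mm [-164.6  136.3   10.6]m.py:7: RuntimeWarning: Mean of empty slice.
  return c, q.mean(0), (x,y), rad
  ret = um.true_divide(
```

```bash
python3 -m crank '[[[-30,25,0],0,0],[[-66,54,0],0,0],[[-102,84,0],0,0],[[-138,114,0],0,0],[[-160,132,0],0,0],[[-165,136,0],0,0],[[-165,136,0],0,0],[[-165,136,0],0,0],[[-165,136,0],0,0]]';  python3 -c "
from h import *
glass(.055); go([.6677,-.2195,.02])"
```

```text
time: 8.4
eef_pos: [0.6649, -0.2177, 0.1068]
tcp_rot: [0.672, 0.741, -0.0, -0.001]
contact_force: [-0.0, -0.1, -0.4]
opening: 1.0
finger_force: 0.0
blob [125.   7.] 415 [ 0.5117 -0.0758  0.055 ]
blob [326.2 224.8] 1207 [ 0.6695 -0.2238  0.055 ]
opening 0.9981513105670173 pos [ 0.6651 -0.2178  0.1071] xang 95.56 shift mm [-2.   2.5 87.1]
```

```bash
python3 -m crank '[[[-4,3,25],0,0],[[-4,3,55],0,0],[[-4,3,78],0,0],[[-4,3,87],0,0],[[-4,3,87],0,60],[[-4,3,87],0,100],[[-4,3,87],0,130],[[-4,3,87],0,160],[[-4,3,87],0,200],[[-4,3,87],0,255]]' 40;python3 -m crank '[[[0,0,0],0,255],[[0,0,0],0,255],[[0,0,-10],0,255],[[0,0,-30],0,255],[[0,0,-60],0,255],[[0,0,-60],0,255],[[0,0,-60],0,255]]'; python3 -c "
from h import *
go([.5229,-.1505,.034])"
```

```text
time: 9.45
eef_pos: [0.6709, -0.2235, 0.0228]
tcp_rot: [0.672, 0.74, 0.001, 0.002]
contact_force: [-0.3, 1.2, 6.3]
opening: 0.549
finger_force: 42.1
time: 10.15
eef_pos: [0.6698, -0.2231, 0.0816]
tcp_rot: [0.672, 0.74, 0.0, 0.001]
contact_force: [-1.0, -0.1, -2.6]
opening: 0.549
finger_force: 41.6
opening 0.549311014465622 pos [ 0.6698 -0.2231  0.0816] xang 95.5 shift mm [  86.5 -139.4   47.2]
```

```bash
python3 -m crank '[[[15,-24,0],0,255],[[33,-54,0],0,255],[[52,-84,0],0,255],[[70,-114,0],0,255],[[82,-133,0],0,255],[[86,-139,0],0,255],[[86,-139,0],0,255],[[86,-139,0],0,255],[[86,-139,0],0,255]]';  python3 -c "
from h import *
glass(.1138); go([.5229,-.1505,.0378])"
```

```text
time: 11.05
eef_pos: [0.5239, -0.1513, 0.0805]
tcp_rot: [0.672, 0.74, 0.0, 0.001]
contact_force: [-0.4, 0.4, -1.4]
opening: 0.549
finger_force: 41.8
blob [318.2  93.2] 2226 [ 0.5155 -0.0708  0.1138]
blob [550.5 109. ] 771 [ 0.614  -0.06    0.1138]
blob [320.2 289.5] 2621 [ 0.5238 -0.1507  0.1138]
opening 0.5424341626767849 pos [ 0.5237 -0.1512  0.0805] xang 95.48 shift mm [ 0.8 -0.8 42.7]
```

```bash
python3 -m crank '[[[0,-1,15],0,255],[[0,-1,28],0,255],[[0,-1,36],0,255],[[0,-1,40],0,255],[[0,-1,41],0,255],[[0,-1,42],0,255],[[0,-1,43],0,255],[[0,-1,43],0,255],[[0,-1,43],0,255]]'; python3 -m crank '[[[0,0,0],0,110],[[0,0,0],0,80],[[0,0,0],0,40],[[0,0,0],0,0],[[0,0,0],0,0],[[0,0,-15],0,0],[[0,0,-35],0,0],[[0,0,-60],0,0],[[0,0,-80],0,0],[[0,0,-80],0,0]]';  python3 -c "
from h import *
go([.6853,-.0480,.1])"
```

```text
time: 12.0
eef_pos: [0.5222, -0.1509, 0.0379]
tcp_rot: [0.672, 0.74, 0.0, 0.001]
contact_force: [0.0, -0.4, -1.5]
opening: 0.549
finger_force: 41.9
time: 13.0
eef_pos: [0.5243, -0.1519, 0.122]
tcp_rot: [0.672, 0.74, 0.001, 0.004]
contact_force: [0.1, -0.2, 0.0]
opening: 1.001
finger_force: 0.0
opening 1.0008018536855472 pos [ 0.5243 -0.1519  0.122 ] xang 95.5 shift mm [ 88.1 170.1  22.8]
```

```bash
python3 -m crank '[[[15,29,0],0,0],[[33,64,0],0,0],[[51,99,0],0,0],[[69,134,0],0,0],[[83,160,0],0,0],[[88,171,15],0,0],[[88,171,25],0,0],[[88,171,25],0,0],[[88,171,25],0,0]]';  python3 -c "
from h import *
glass(.032); go([.6853,-.0485,.005])"
```

```text
time: 13.9
eef_pos: [0.6822, -0.0471, 0.0913]
tcp_rot: [0.673, 0.74, -0.001, -0.001]
contact_force: [0.2, -0.5, -0.1]
opening: 1.0
finger_force: 0.0
blob [349.   56.2] 1325 [0.6903 0.0601 0.032 ]
blob [326.4 218.2] 1150 [ 0.6868 -0.0515  0.032 ]
blob [100.4 230.5] 675 [ 0.491 -0.086  0.032]
opening 0.9980036857275536 pos [ 0.6827 -0.0473  0.0922] xang 95.44 shift mm [-1.4  2.5 87.2]
```

```bash
python3 -m crank '[[[-2,3,25],0,0],[[-2,3,55],0,0],[[-2,3,77],0,0],[[-2,3,86],0,0],[[-2,3,86],0,60],[[-2,3,86],0,100],[[-2,3,86],0,130],[[-2,3,86],0,160],[[-2,3,86],0,200],[[-2,3,86],0,255]]' 40;python3 -m crank '[[[0,0,0],0,255],[[0,0,0],0,255],[[0,0,-10],0,255],[[0,0,-30],0,255],[[0,0,-60],0,255],[[0,0,-60],0,255],[[0,0,-60],0,255]]'; python3 -c "
from h import *
go([.5066,.0167,.0378])"
```

```text
time: 14.95
eef_pos: [0.6884, -0.0488, 0.0089]
tcp_rot: [0.672, 0.74, 0.001, 0.002]
contact_force: [0.4, 0.1, 5.9]
opening: 0.546
finger_force: 41.7
time: 15.65
eef_pos: [0.6869, -0.0483, 0.0671]
tcp_rot: [0.672, 0.74, 0.0, 0.001]
contact_force: [-0.4, -0.6, -0.8]
opening: 0.543
finger_force: 41.3
opening 0.5432281652627453 pos [ 0.6869 -0.0483  0.0671] xang 95.5 shift mm [  82.1 -173.3   29. ]
```

```bash
python3 -m crank '[[[14,-29,0],0,255],[[31,-64,0],0,255],[[48,-99,0],0,255],[[65,-134,0],0,255],[[77,-162,0],0,255],[[82,-173,0],0,255],[[82,-173,0],0,255],[[82,-173,0],0,255],[[82,-173,0],0,255]]';  python3 -c "
from h import *
glass(.0902); go([.5066,.0167,.0239])"
```

```text
time: 16.55
eef_pos: [0.5083, 0.016, 0.0667]
tcp_rot: [0.673, 0.74, 0.0, 0.001]
contact_force: [-0.5, 0.8, -0.3]
opening: 0.543
finger_force: 41.4
blob [606.9  60.6] 1433 [0.6483 0.1451 0.0902]
blob [632.9  60.2] 505 [0.6761 0.1548 0.0902]
blob [556.5 182.5] 657 [0.622  0.0739 0.0902]
blob [320.2 281.8] 2330 [0.5085 0.014  0.0902]
opening 0.5452088211534686 pos [0.5082 0.016  0.0667] xang 95.47 shift mm [ 0.8 -1.6 42.8]
```

```bash
python3 -m crank '[[[2,-2,15],0,255],[[2,-2,28],0,255],[[2,-2,36],0,255],[[2,-2,40],0,255],[[2,-2,41],0,255],[[2,-2,42],0,255],[[2,-2,43],0,255],[[2,-2,43],0,255],[[2,-2,43],0,255]]'; python3 -m crank '[[[0,0,0],0,110],[[0,0,0],0,80],[[0,0,0],0,40],[[0,0,0],0,0],[[0,0,0],0,0],[[0,0,-15],0,0],[[0,0,-35],0,0],[[0,0,-60],0,0],[[0,0,-80],0,0],[[0,0,-80],0,0]]';  python3 -c "
from h import *
go([.6898,.0640,.09])"
```

```text
time: 17.5
eef_pos: [0.505, 0.0184, 0.0239]
tcp_rot: [0.672, 0.74, 0.0, 0.001]
contact_force: [0.8, 0.3, -0.4]
opening: 0.542
finger_force: 41.5
time: 18.5
eef_pos: [0.5069, 0.0181, 0.1065]
tcp_rot: [0.672, 0.74, 0.002, 0.003]
contact_force: [0.2, -0.7, -0.5]
opening: 0.999
finger_force: 0.0
opening 0.9989637031091542 pos [0.5069 0.0181 0.1065] xang 95.5 shift mm [ 28.2 186.4  17.7]
```

```bash
python3 -m crank '[[[5,31,0],0,0],[[10,68,0],0,0],[[16,105,0],0,0],[[22,142,0],0,0],[[26,174,0],0,0],[[28,187,12],0,0],[[28,187,18],0,0],[[28,187,18],0,0],[[28,187,18],0,0],[[28,187,18],0,0]]';  python3 -c "
from h import *
glass(.022); go([.6898,.0640,.002])"
```

```text
time: 19.5
eef_pos: [0.6873, 0.064, 0.0855]
tcp_rot: [0.672, 0.74, -0.0, -0.0]
contact_force: [-0.1, -0.2, 0.1]
opening: 0.998
finger_force: 0.0
blob [407.6  65.6] 797 [0.7356 0.1712 0.022 ]
blob [444.2  55.3] 2149 [0.7611 0.1836 0.022 ]
blob [325.1 213.5] 1129 [0.691  0.0614 0.022 ]
blob [ 95.8 252.3] 536 [ 0.4805 -0.002   0.022 ]
opening 0.9995637716045048 pos [0.6875 0.064  0.0859] xang 95.48 shift mm [-0.2  2.2 83.9]
```

```bash
python3 -m crank '[[[-1,2,25],0,0],[[-1,2,55],0,0],[[-1,2,75],0,0],[[-1,2,83],0,0],[[-1,2,83],0,60],[[-1,2,83],0,90],[[-1,2,83],0,110],[[-1,2,83],0,120],[[-1,2,83],0,140],[[-1,2,83],0,255]]' 40;python3 -m crank '[[[0,0,0],0,255],[[0,0,0],0,255],[[0,0,-3],0,255],[[0,0,-6],0,255],[[0,0,-6],0,255]]'; python3 -c "
from h import *
glass(.027,'w3.png')"
```

```text
time: 20.55
eef_pos: [0.6916, 0.0634, 0.0046]
tcp_rot: [0.672, 0.74, 0.001, 0.001]
contact_force: [0.0, 0.5, 6.3]
opening: 0.544
finger_force: 41.5
time: 21.05
eef_pos: [0.6898, 0.0635, 0.0083]
tcp_rot: [0.672, 0.74, -0.0, -0.0]
contact_force: [0.3, -0.2, -1.2]
opening: 0.547
finger_force: 41.0
blob [449.7  51.6] 2655 [0.7335 0.1694 0.027 ]
blob [508.2  36.6] 4503 [0.7622 0.1838 0.027 ]
blob [320.3 274. ] 2256 [0.6899 0.0627 0.027 ]
blob [ 34.5 302.7] 550 [ 0.47   -0.0088  0.027 ]
```

View pics/w3.png

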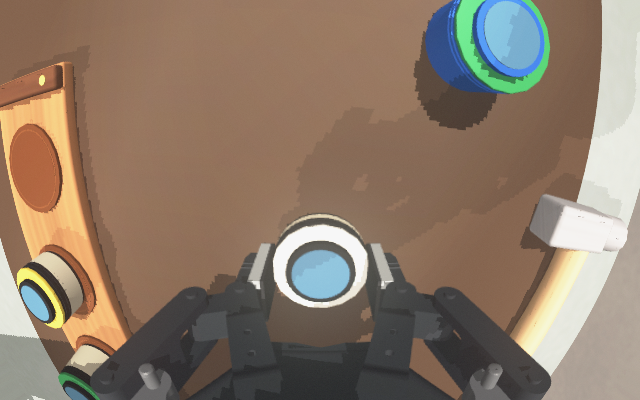

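The white lens is held upright at (320,265), and yellow and green stand on the tray to the left. Next I'll lift and carry.

```bash
python3 -m crank '[[[0,0,-20],0,255],[[0,0,-45],0,255],[[0,0,-55],0,255],[[0,0,-55],0,255],[[0,0,-55],0,255]]' | head -2; python3 -c "
from h import *
go([.4985,.1003,.0196])"
```

```text
time: 21.6
eef_pos: [0.6898, 0.0635, 0.0634]
opening 0.5412785320183251 pos [0.6898 0.0635 0.0634] xang 95.5 shift mm [  55.  -186.9   43.8]
```

```bash
python3 -m crank '[[[9,-31,0],0,255],[[19,-66,0],0,255],[[29,-101,0],0,255],[[40,-136,0],0,255],[[49,-167,0],0,255],[[55,-184,0],0,255],[[55,-187,0],0,255],[[55,-187,0],0,255],[[55,-187,0],0,255],[[55,-187,0],0,255]]';  python3 -c "
from h import *
glass(.08); go([.4985,.1003,.0196])"
```

```text
time: 22.6
eef_pos: [0.4998, 0.0999, 0.0635]
tcp_rot: [0.673, 0.74, 0.0, 0.0]
contact_force: [-0.1, 0.4, -0.8]
opening: 0.538
finger_force: 41.3
blob [603.  150.8] 1468 [0.6563 0.18   0.08  ]
blob [630.  160.6] 668 [0.691  0.1796 0.08  ]
blob [320.3 274.1] 2249 [0.5001 0.0976 0.08  ]
blob [316.7 338.4] 491 [0.5022 0.0535 0.08  ]
opening 0.5392785238900252 pos [0.4996 0.0999 0.0634] xang 95.47 shift mm [ 0.5 -1.1 43.8]
```

```bash
python3 -m crank '[[[2,-1,15],0,255],[[2,-1,28],0,255],[[2,-1,36],0,255],[[2,-1,40],0,255],[[2,-1,42],0,255],[[2,-1,43],0,255],[[2,-1,44],0,255],[[2,-1,44],0,255],[[2,-1,44],0,255]]'; python3 -m crank '[[[0,0,0],0,110],[[0,0,0],0,80],[[0,0,0],0,40],[[0,0,0],0,0],[[0,0,0],0,0],[[0,0,-15],0,0],[[0,0,-40],0,0],[[0,0,-80],0,0],[[0,0,-120],0,0],[[0,0,-160],0,0]]'; python3 -m crank '[[[40,0,-30],0,0],[[90,0,-30],0,0],[[140,0,-30],0,0],[[190,0,-30],0,0],[[230,20,-30],0,0],[[230,20,-30],0,0],[[230,20,-30],0,0]]'; python3 - <<'E'
from h import *
c=read_camera("top"); P=pts(c); cv2.imwrite("pics/top2.png",cv2.resize(c["frame"][90:300,120:520],None,fx=2,fy=2))
g=[(.4985,.1003),(.5066,.0167),(.5148,-.0669),(.5229,-.1505)]
for p,h in zip(g,(.037,.047,.058,.07)):
    m=(np.hypot(P[...,0]-p[0],P[...,1]-p[1])<.035)&(abs(P[...,2]-h)<.006); q=P[m]
    print(len(q),np.round(np.array(cv2.minEnclosingCircle(q[:,:2].astype(np.float32))[0])-p,4),np.percentile(q[:,2],95) if len(q) else 0)
E
```

```text
time: 23.55
eef_pos: [0.4977, 0.1022, 0.0197]
tcp_rot: [0.672, 0.74, 0.0, 0.0]
contact_force: [0.3, -0.3, -0.8]
opening: 0.54
finger_force: 41.4
time: 24.55
eef_pos: [0.497, 0.1022, 0.1807]
tcp_rot: [0.672, 0.74, -0.0, -0.0]
contact_force: [0.2, -0.2, -0.5]
opening: 0.999
finger_force: 0.0
time: 25.25
eef_pos: [0.4948, 0.3336, 0.2086]
tcp_rot: [0.672, 0.741, -0.001, -0.0]
contact_force: [0.6, -0.4, -0.2]
opening: 1.003
finger_force: 0.0
346 [-0.002  0.004] 0.03991349409859296
349 [-0.0031  0.0034] 0.049652950706564766
358 [-0.0012  0.0002] 0.060543655211109194
367 [-0.0018  0.0033] 0.07318846155125586
```

View pics/top2.png

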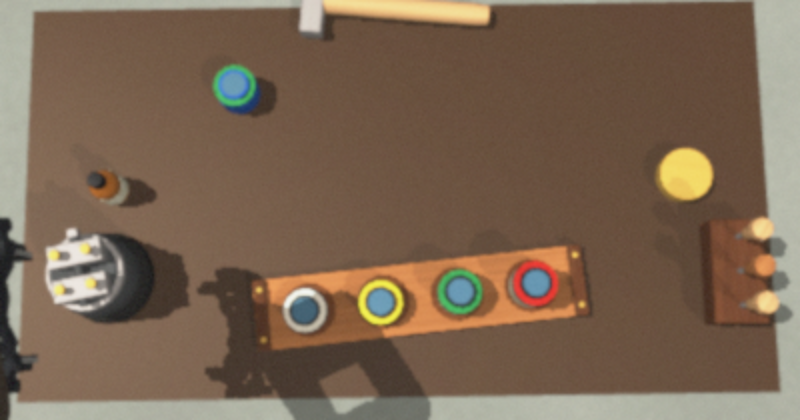

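Order from the vise at (100,275): white (305,310), yellow (381,302), green (460,291), red (535,284). All are within 5 mm of their pad centres, and the bottle has not moved.

```bash
python3 -c "
from h import *
print(ctrl.sign_off())"
```

```text
the job is handed in; nothing more can be done
None
```

All four lenses stand upright on their own pads, in the order white, yellow, green, red counting from the ball vise, each measured within 5 mm of its pad's centre; the oil bottle was not moved, and the job was handed in at about 25 s (no verdict was returned).

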